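Line up the sample and hold the tester's guard gate open

TASK

On the puncture tester, slide the sample carriage by its post so that the cross on the cup's lid sits right under the needle. Then free the guard gate by squeezing its two pinch catches fully in, the one next to the gate first and the outer one second, and swing the gate by its post past its detent until it stands wide, at about a right angle to shut. Finish while still holding the gate there, hand on it: it swings back if let go; the bottle, beaker and paper roll stay where they are.

Things in the scene. Friction and masses are not known exactly. Their poses are not given: they have to be found in the camera images.
- station: The tester: a fixed aluminium base plate 285 x 460 x 14 mm. Origin on the bench; its +x axis points away from the robot across the tester, +y to the left along the gate and the carriage rails, z up. The plate spans x -95 to 190, y -240 to 220 mm in this frame. At the left stands the gate's hinge post; right of the gate stands a white latch block (top 88 mm above the bench, y -238 to -42 mm) that carries both catches. The carriage line is 90 mm beyond the gate.
- needle_tip (a point): Lower tip of the fixed vertical needle (3 mm thick, under an 18 mm thick holder) of the white needle stand, 84 mm above the bench. The holder hangs from an arm (26 mm wide, 208 to 230 mm above the bench) that runs 90 mm straight back and then 85 mm to the right to a 36 mm wide column, 242 mm high; all stay fixed; the stand sits at a different place along the tester's y from time to time.
- mark (a point): Centre of the black cross (16 mm) on the flat lid of the sealed white sample cup, 72 mm above the bench. The cup (66 mm wide) is fixed on the carriage.
- carriage (a joint): How far the carriage has slid along the tester's -y (to the right), 0 to 0.13 m. About 2 N of friction plus some drag moves it; it stays where it is left.
- carriage_post (a point): Grip point of the carriage's upright round post, 18 mm thick, from 34 mm (carriage top) to 86 mm above the bench, point at 68 mm. It lies 120 mm along the tester's +y (left) from the mark and moves with it.
- catch_inner_mid (a point): Midpoint, 115 mm above the bench, between the two upright tabs of the catch next to the gate. The tabs stand one to the left and one to the right along the tester's y: each 8 mm thick, 24 mm wide along x, 44 mm high (89 to 133 mm above the bench), 44 mm over their outer faces when out, 26 mm when squeezed in. Both move in together by the same amount; the point stays fixed.
- catch_inner (a joint): How far each tab of the catch next to the gate is squeezed in: 0 = out (bolt in front of the gate), 0.009 m = fully in (gate free of this bolt). About 4 N moves it; it stays in once squeezed.
- catch_outer_mid (a point): The same point of the second, identical catch, 90 mm further from the gate along the tester's -y.
- catch_outer (a joint): The same for the outer catch, 0 to 0.009 m. To be squeezed only after the inner one is in.
- gate_hinge (a point): A point on the gate's vertical hinge axis, 115 mm above the bench.
- gate_post (a point): Grip point of the gate's handle, an upright round post 18 mm thick on the gate's top edge, 95 to 135 mm above the bench, point at 115 mm; it lies 100 mm from the hinge axis. The gate is a framed clear panel 165 mm long, 10 mm thick, 35 to 95 mm above the bench.
- gate (a joint): Opening angle of the gate: 0 = shut (the gate runs from the hinge along the tester's -y), growing as it swings toward the robot (clockwise seen from above), stop at 1.65 rad. A spring pulls it shut, 0.6 N at the post when shut, 3.5 N when wide. A spring detent between 0.5 and 0.9 rad needs some 6 to 9 N at the post to get past; let go beyond it, the gate falls back to about 0.9. Wide means beyond 1.3 rad (75 degrees).
- sauce_bottle: Bystander: upright bottle 80 mm across, 220 mm high, origin under its centre. Leave alone.
- beaker: Bystander: open glass beaker 70 mm across, 85 mm high, origin under its centre. Leave alone.
- paper_roll: Bystander: upright white paper roll 52 mm across, 50 mm high, origin under its centre. Leave alone.

How it is judged (in metres and radians):
On the way, in this order (a step that is already met when the one before it is completed fails the run):
1. the cross is under the needle while both catches are still out (horizontal distance between mark and needle_tip below 0.005 m and value of joint each of catch_inner, catch_outer below 0.004 m), for 0.2 s.
2. the catch next to the gate is squeezed in, the outer one still out (value of joint catch_inner above 0.007 m and value of joint catch_outer below 0.004 m), for 0.1 s.
3. the outer catch is squeezed in as well (value of joint each of catch_inner, catch_outer above 0.007 m), for 0.1 s.
4. the gate is past its detent (value of joint gate above 1 rad), for 0.05 s.
At the end, for the whole second after the job is handed in: The gate stands still more than 1.3 rad open with the fingers on it (over 1 N of contact), both catches are squeezed in at least 6 mm of 9, and the cross is within 6 mm (level) of the needle tip (value of joint gate above 1.3 rad and velocity of joint gate between -0.2 and 0.2 rad/s and contact force between the fingers and gate above 1 N and horizontal distance between mark and needle_tip below 0.006 m and value of joint each of catch_inner, catch_outer above 0.006 m); the arm keeps its last pose, push and grip.
It fails at once if the outer catch is squeezed before the inner one (value of joint catch_outer above 0.005 m and value of joint catch_inner below 0.005 m).
It fails at once if a bystander is moved more than 30 mm or tipped (distance of any of sauce_bottle, beaker, paper_roll from where it was at the start of the episode above 0.03 m or angle between any of sauce_bottle, beaker, paper_roll's own z axis and vertical above 0.5 rad).
It also fails if it takes over 69 s, if anything falls off the work surface, if the arm or the gripper's body presses on something with over 40 N, if the wrist force passes 120 N, or if a joint passes its speed limit or range.

ROBOT

A 6-joint arm with a two-finger parallel gripper is mounted at the origin on the work surface. World frame = base frame: x ahead of the robot, y to its left, z up, the work surface at z = 0. Lengths are in mm, angles in degrees, forces in N, time in s.
With the tool pointing down it reaches from about 300 to 850 mm from the base axis. Payload 4.2 kg.
Tool frame: the origin (TCP) lies at the very end of the fingers, on their centre line; the grasp point (between the pads) lies 19 mm behind it; z points along the fingers, y is the direction in which the jaws open and shut (so a half turn about z gives the same grasp; the last joint's range is limited). The gripper opens to 91 mm and grips with 3 to 60 N. Pads are 32 mm wide; open, the fingers measure 118 mm over their backs; the gripper's body (76 mm by 178 mm) begins 60 mm behind the grasp point.
Start: joints at [-67.437, 18.312, 89.639, -0, 72.044, -1.146], TCP at [231.207, -526.485, 213.976] pointing down, gripper open.
Joint ranges: [-177.97, 177.97], [-48.28, 115.42], [12.27, 149.76], [-77.06, 257.06], [2.81, 150.46], [-146.56, 146.56]. Speed limits (degrees/s): [147.25, 147.25, 180, 180, 180, 180].

INTERFACE

Orientations are given as [roll, pitch, yaw] about the fixed x, y, z axes, in that order (R = Rz(yaw) Ry(pitch) Rx(roll)).
In Python, from workcell import telemetry, grab_frame, job gives the robot as it stands.
- The arm moves only by the tool drive_tool, never from a script. Its argument "moves" is a list of rows, each an object of numbers: "claw": the closure, from -1 (fully open) to 1 (shut); "dx", "dy", "dz": the shift along the tool's x, y, z in units of 20 mm (1.0 is 20 mm); "yaw": the turn about the tool's z in units of 0.15 rad (1.0 is 0.15 rad). In form: [{"claw": .., "dx": .., "dy": .., "dz": .., "yaw": ..}, ...]. A call has 1 to 5 rows; each row shifts and turns the pose as measured when the row begins, along the tool's axes as they then stand; what a row does not reach is not made up. A row lasts 1/8 s, in which the tool goes at most 62.5 mm and 10.7 degrees, less where a joint would pass 70% of its speed; a pose out of reach is approached as far as the arm can. A call with a number of a shift or a turn outside -1 to 1 is refused whole. A call with a gripper value outside its range is refused whole. The fingers move at their own pace and stop on an object; "grip_force" is the grip in N (left out, the last holds). Time passes only in rows, so rows that do not move let the fingers close. It gives the time, the measured TCP pose, the force and the opening at its end, in the units of the state.
- telemetry.state(): the state, without advancing time (a new reading comes with each control period).
- grab_frame(name): name is "side" or "top" or "wrist"; returns a dict with "color" (420x560x3 uint8, blue, green, red), "vertical_fov" (degrees; the focal length in pixels is half the picture's height over the tangent of half this angle, whatever the lens; pixels are square), "cx", "cy" (the principal point, pixels), "pose" (4x4, takes a point from camera to world coordinates). Camera axes: x right, y down, z forward; pixel columns grow to the right and rows downward; lengths in mm; the calibration is good to about 2 mm. A picture is of the moment at which its call begins. There is no depth.
- job.job_done(): hands the job in, once; it reports no verdict.
The state is a dict: "time_s": time; "qpos": joint angles; "qvel": joint speeds; "effort": joint torques, N m; "ee_pos": TCP position; "ee_rot": TCP orientation; "force": force on the tool from outside, world axes, zero at the start; "torque": the same for the moment, N m; "gripper_width": finger opening in mm.
Only numpy, scipy, OpenCV 4.12 (cv2) and the standard library are available. Lean on these libraries where they do the work, as an engineer would, in place of code of your own. Each camera call takes 0.05 s, during which the arm holds its last target.

## Working session

There is one attempt and no reset: what is moved stays moved. The work goes in short steps, Python scripts to look and compute and a tool call to move; the robot and the scene stay as the last step left them, time stands still between calls to the robot, and variables do not carry over. Pictures are saved under pics/ and viewed, and the job is handed in when it is done.

Besides the shell and the picture viewer there is one more tool, called after "Emit:" by a JSON object that holds its "method" and its "body", one argument or row to a line. drive_tool: Moves the arm, as the interface text tells. Its arguments: {"type":"object","properties":{"moves":{"type":"array"},"grip_force":{"type":"number"}},"required":["moves"]}

```bash
ls; mkdir -p pics
cat > h.py <<'E'
import numpy as np, cv2, json
from workcell import telemetry, grab_frame, job
def snap(n,tag):
    f=grab_frame(n); cv2.imwrite(f'pics/{tag}.png',f['color'])
    np.savez(f'pics/{tag}.npz',color=f['color'],pose=np.array(f['pose']),p=np.array([f['vertical_fov'],f['cx'],f['cy']]))
def load(tag):
    d=np.load(f'pics/{tag}.npz'); h=d['color'].shape[0]
    return d['pose'],h/2/np.tan(np.radians(d['p'][0]/2)),d['p'][1],d['p'][2],d['color']
def ray(tag,u,v):
    P,f,cx,cy,_=load(tag); d=P[:3,:3]@np.array([(u-cx)/f,(v-cy)/f,1]); return P[:3,3],d
def atz(tag,u,v,z):
    o,d=ray(tag,u,v); return o+d*(z-o[2])/d[2]
def proj(tag,X):
    P,f,cx,cy,_=load(tag); c=P[:3,:3].T@(np.array(X)-P[:3,3]); return [round(cx+f*c[0]/c[2],1),round(cy+f*c[1]/c[2],1)]
def crop(tag,x0,y0,x1,y1,s,out):
    c=load(tag)[4][y0:y1,x0:x1]; cv2.imwrite(f'pics/{out}.png',cv2.resize(c,None,fx=s,fy=s,interpolation=cv2.INTER_CUBIC))
def tri(*obs):
    A=np.zeros((3,3));b=np.zeros(3)
    for t,u,v in obs:
        o,d=ray(t,u,v); d=d/np.linalg.norm(d); M=np.eye(3)-np.outer(d,d); A+=M;b+=M@o
    return np.linalg.solve(A,b)
E
python3 - <<'E'
from h import *
for n in ['side','top','wrist']:
    snap(n,n+'0'); P,f,cx,cy,_=load(n+'0'); print(n,np.round(P,2).tolist(),f,cx,cy)
s=telemetry.state();print(s)
E
```

```text
pics
side [[-0.81, -0.31, 0.5, -211.67], [-0.59, 0.44, -0.68, 936.68], [-0.01, -0.84, -0.54, 859.45], [0.0, 0.0, 0.0, 1.0]] 487.02450867606905 268.6428308779732 202.94015774951384
top [[-0.01, -0.98, 0.19, 271.63], [-1.0, 0.01, -0.02, -14.26], [0.02, -0.19, -0.98, 1253.23], [0.0, 0.0, 0.0, 1.0]] 434.2080191643747 276.27512468339 205.62252035445744
wrist [[0.4, -0.88, -0.24, 300.19], [-0.92, -0.39, -0.1, -497.79], [-0.0, 0.27, -0.96, 383.76], [0.0, 0.0, 0.0, 1.0]] 314.0220522341863 283.7025209714555 214.18282172085267
{'time_s': 0.15, 'qpos': array([-6.74387588e+01,  1.83420346e+01,  8.96877582e+01, -1.95079856e-03,
        7.20442332e+01, -1.14602896e+00]), 'qvel': array([ 0.05836763, -0.1186501 , -0.14764722, -0.02247578,  0.08212043,
       -0.06682464]), 'effort': array([ 5.47096697e-04, -4.12774873e+01, -2.32155097e+01,  7.28232390e-02,
        4.33323300e-02, -1.02186198e-04]), 'ee_pos': array([ 231.03752895, -526.14673412,  213.34293938]), 'ee_rot': array([-1.79925952e+02,  3.74066671e-04,  2.37078730e+01]), 'force': array([ 0.37900621,  0.91741451, -0.49256289]), 'torque': array([ 0.01939163, -0.03889743, -0.01990822]), 'gripper_width': 90.85371327126771}
```

View pics/side0.png

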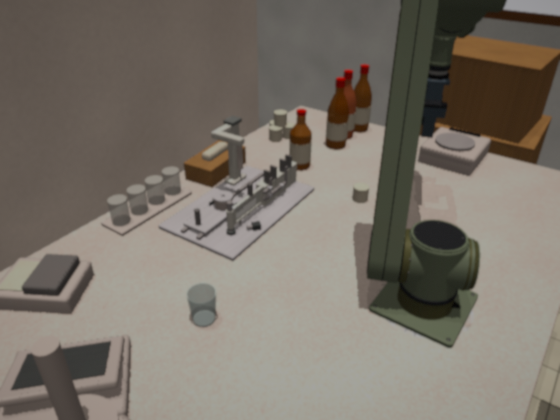

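View pics/top0.png

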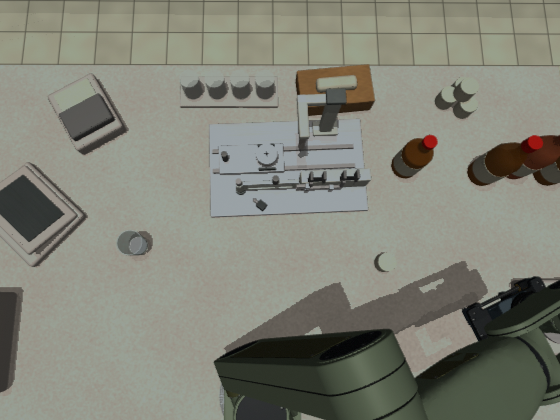

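View pics/wrist0.png

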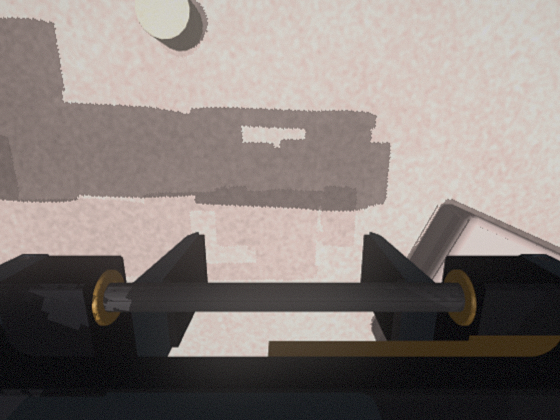

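Run:
```python
from h import *
crop('top0',200,85,380,225,4.4,'t0c')
crop('side0',155,110,325,255,4.6,'s0c')
```

```text
(no output)
```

View pics/t0c.png

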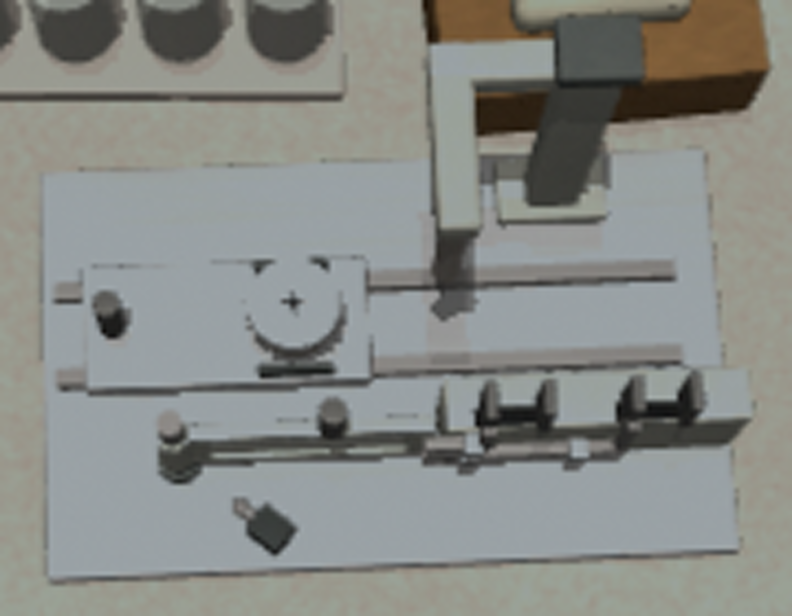

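View pics/s0c.png

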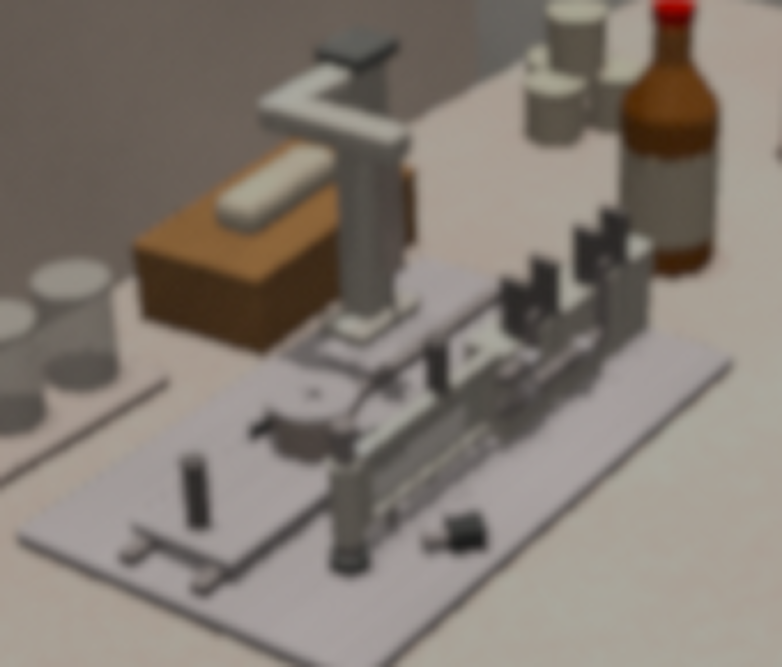

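Run:
```python
from h import *
t=lambda u,v,z:np.round(atz('top0',200+u/4.4-.5+.5/4.4,85+v/4.4-.5+.5/4.4,z),1)
C=[t(*c,14)[:2] for c in [(42,173),(705,150),(738,550),(50,580)]]
L=[(190,220),(190,-240),(-95,-240),(-95,220)]
print(C)
# rigid fit
A=np.array(L,float);B=np.array(C);a=A-A.mean(0);b=B-B.mean(0)
H=a.T@b;th=np.arctan2(H[0,1]-H[1,0],H[0,0]+H[1,1]);R=np.array([[np.cos(th),-np.sin(th)],[np.sin(th),np.cos(th)]])
T=B.mean(0)-R@A.mean(0);print('th',np.degrees(th),T,(A@R.T+T)-B)
np.savez('fit.npz',R=R,T=T)
S=lambda w:np.round(R.T@(np.array(w[:2])-T),1)
for n,p in dict(mark=(293,301,72),cpost=(104,299,86),hinge=(171,425,115),gpost=(334,405,135),iL=(490,388,133),iR=(549,386,133),oL=(637,384,133),oR=(697,379,133),blockTL=(445,378,88),blockTR=(748,370,88),armfrontL=(440,228,230),armfrontR=(478,228,230),armTL=(430,47,230),needletip=(440,312,84)).items():
    w=t(*p);print(n,w,S(w))
```

```text
[array([768.8, 157. ]), array([ 785.3, -299.7]), array([ 503.7, -308.5]), array([486.1, 146. ])]
th 2.1061355057429734 [588.13958074 -68.05241462] [[ 1.12607022  1.78160453]
 [ 1.53140204 -1.20764894]
 [-1.67607022 -2.88160453]
 [-0.98140204  2.30764894]]
mark [657.9 -14.3  72. ] [71.7 51.2]
cpost [654.9 106.   86. ] [ 73.1 171.5]
hinge [564.6  60.9 115. ] [-18.8 129.7]
gpost [571.5 -38.8 135. ] [-15.6  29.8]
iL [ 582.4 -133.8  133. ] [ -8.2 -65.5]
iR [ 583.5 -169.8  133. ] [  -8.4 -101.5]
oL [ 584.6 -223.6  133. ] [  -9.3 -155.3]
oR [ 587.6 -260.5  133. ] [  -7.6 -192.3]
blockTL [ 601.5 -110.2   88. ] [ 11.8 -42.6]
blockTR [ 606.2 -303.2   88. ] [   9.4 -235.7]
armfrontL [649.1 -97.5 230. ] [ 59.8 -31.7]
armfrontR [ 649. -119.  230.] [ 58.9 -53.1]
armTL [758.7 -93.9 230. ] [169.5 -32.1]
needletip [ 646.4 -108.2   84. ] [ 56.7 -42.3]
```

Emit:
{"method": "drive_tool", "body": {
  "moves": [
    {"claw":-1,"dx":0.8,"dy":-1,"dz":0,"yaw":0.5},
    {"claw":-1,"dx":0.8,"dy":-1,"dz":0,"yaw":0.5},
    {"claw":-1,"dx":0.7,"dy":-1,"dz":0,"yaw":0.5},
    {"claw":-1,"dx":0.7,"dy":-1,"dz":0,"yaw":0.5},
    {"claw":-1,"dx":0.7,"dy":-1,"dz":0,"yaw":0.5}
  ]
}}

```text
time_s: 0.78
ee_pos: [276.6, -407.9, 211.4]
ee_rot: [-179.7, 0.1, 1.3]
force: [-0.7, -1.0, 0.3]
gripper_width: 91.0
```

Emit:
{"method": "drive_tool", "body": {
  "moves": [
    {"claw":-1,"dx":0.7,"dy":-1,"dz":0,"yaw":0},
    {"claw":-1,"dx":0.7,"dy":-1,"dz":0,"yaw":0},
    {"claw":-1,"dx":0.7,"dy":-1,"dz":0,"yaw":0},
    {"claw":-1,"dx":0.7,"dy":-1,"dz":0,"yaw":0},
    {"claw":-1,"dx":0.7,"dy":-1,"dz":0,"yaw":0}
  ]
}}

```text
time_s: 1.4
ee_pos: [345.3, -301.8, 210.7]
ee_rot: [-179.6, 0.2, 1.3]
force: [0.1, -0.3, 0.1]
gripper_width: 91.3
```

Emit:
{"method": "drive_tool", "body": {
  "moves": [
    {"claw":-1,"dx":0.7,"dy":-1,"dz":0,"yaw":0},
    {"claw":-1,"dx":0.7,"dy":-1,"dz":0,"yaw":0},
    {"claw":-1,"dx":0.7,"dy":-1,"dz":0,"yaw":0},
    {"claw":-1,"dx":0.7,"dy":-1,"dz":0,"yaw":0},
    {"claw":-1,"dx":0.7,"dy":-1,"dz":0,"yaw":0}
  ]
}}

```text
time_s: 2.02
ee_pos: [414.2, -196.2, 210.1]
ee_rot: [-179.6, 0.3, 1.3]
force: [0.4, -1.3, -0.9]
gripper_width: 90.9
```

Emit:
{"method": "drive_tool", "body": {
  "moves": [
    {"claw":-1,"dx":0.7,"dy":-1,"dz":0,"yaw":0},
    {"claw":-1,"dx":0.7,"dy":-1,"dz":0,"yaw":0},
    {"claw":-1,"dx":0.7,"dy":-1,"dz":0,"yaw":0},
    {"claw":-1,"dx":0.7,"dy":-1,"dz":0,"yaw":0},
    {"claw":-1,"dx":0.3,"dy":-0.5,"dz":0,"yaw":0}
  ]
}}

```text
time_s: 2.65
ee_pos: [475.3, -100.7, 209.3]
ee_rot: [-179.5, 0.5, 1.3]
force: [-0.5, -0.3, -0.2]
gripper_width: 91.3
```

Run:
```python
from h import *
snap('wrist','w1');s=telemetry.state();print(s['time_s'],s['ee_pos'],s['ee_rot'])
```

```text
2.7 [ 475.6907897  -100.00647175  209.23435733] [-179.4689504     0.43284073    1.35738533]
```

View pics/w1.png

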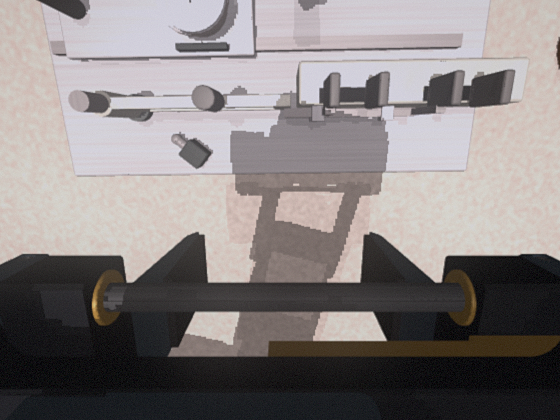

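Run:
```python
from h import *
crop('w1',30,0,290,190,3,'w1a')
crop('w1',270,0,530,190,3,'w1b')
```

```text
(no output)
```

View pics/w1a.png

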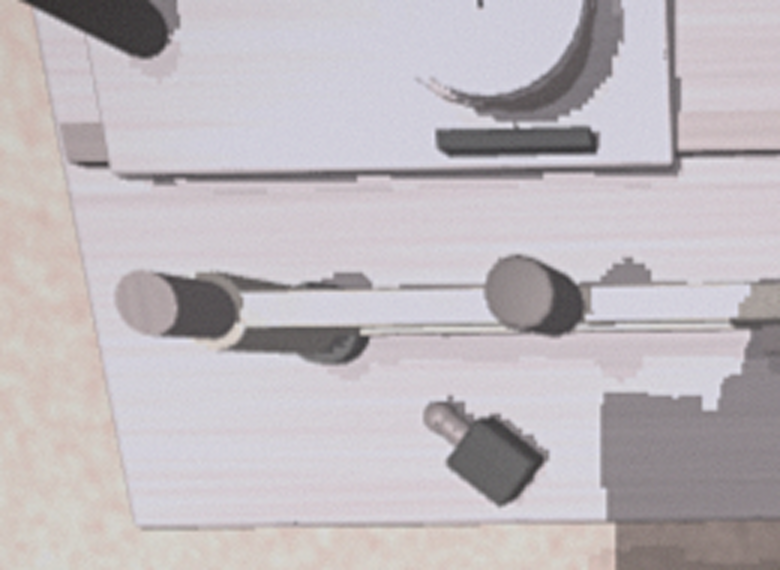

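View pics/w1b.png

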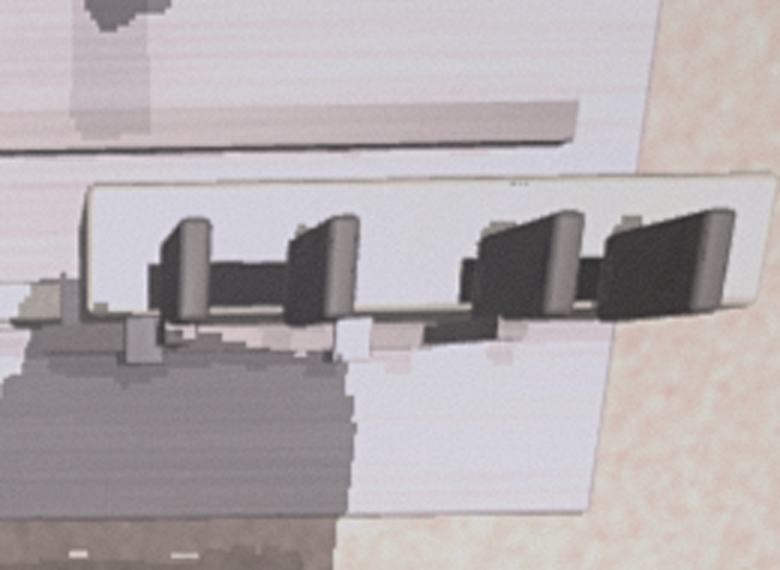

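Run:
```python
from h import *
F=np.load('fit.npz');R,T=F['R'],F['T']
S=lambda w:np.round(R.T@(np.array(w[:2])-T),1)
a=lambda u,v,z:atz('w1',30+u/3-.33,v/3-.33,z)
b=lambda u,v,z:atz('w1',270+u/3-.33,v/3-.33,z)
D=dict(hinge=a(148,301,135),gpost=a(520,292,135),iL=b(197,269,133),iR=b(343,267,133),oL=b(565,263,133),oR=b(716,260,133),BL=a(140,525,14),BR=b(587,513,14))
for k,v in D.items(): print(k,np.round(v,1),S(v))
```

```text
hinge [566.2  51.4 135. ] [-17.5 120.2]
gpost [570.4 -40.3 135. ] [-16.7  28.4]
iL [ 578. -137.  133.] [-12.7 -68.5]
iR [ 579.2 -172.4  133. ] [ -12.7 -104. ]
oL [ 581.4 -226.   133. ] [ -12.6 -157.6]
oR [ 582.8 -262.3  133. ] [ -12.4 -193.9]
BL [490.2 143.4  14. ] [-90.1 214.9]
BR [ 506.1 -310.1   14. ] [ -90.9 -238.8]
```

Emit:
{"method": "drive_tool", "body": {
  "moves": [
    {"claw":-1,"dx":0.8,"dy":-1,"dz":0,"yaw":0},
    {"claw":-1,"dx":0.8,"dy":-1,"dz":0,"yaw":0},
    {"claw":-1,"dx":0.8,"dy":-1,"dz":0,"yaw":0},
    {"claw":-1,"dx":0.8,"dy":-1,"dz":0,"yaw":-0.05},
    {"claw":-1,"dx":0.8,"dy":-1,"dz":0,"yaw":-0.05}
  ]
}}

```text
time_s: 3.32
ee_pos: [552.8, 0.7, 208.9]
ee_rot: [-179.6, 0.6, 2.0]
force: [-0.2, 0.5, -0.0]
gripper_width: 91.2
```

Run:
```python
from h import *
snap('wrist','w2');s=telemetry.state();print(s['time_s'],s['ee_pos'],s['ee_rot'])
```

```text
3.375 [554.77634104   3.07880313 208.78326643] [-179.49194       0.46739336    2.09685447]
```

View pics/w2.png

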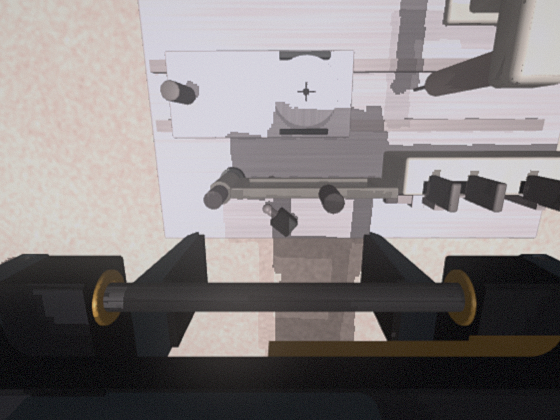

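Excellent view: cross at about (306,91), needle tip at about (414,89), post top (170,90).

Run:
```python
from h import *
crop('w2',380,50,480,120,8,'w2a')
crop('w2',150,40,330,140,4.4,'w2b')
```

```text
(no output)
```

View pics/w2a.png

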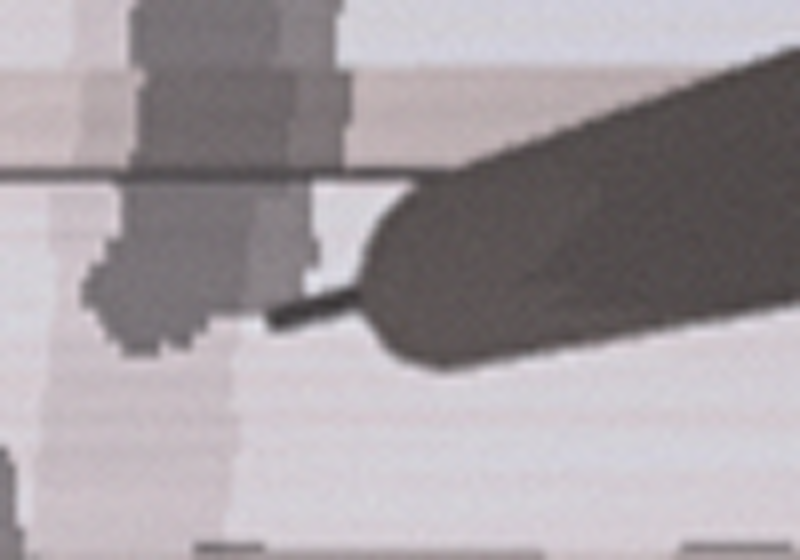

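View pics/w2b.png

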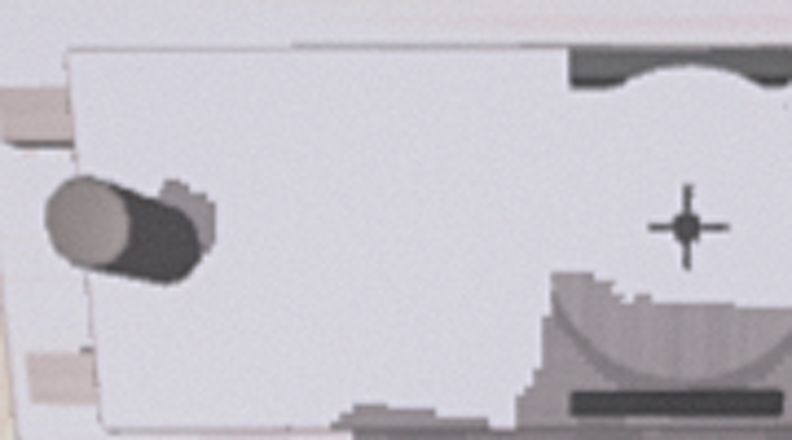

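Run:
```python
from h import *
n=atz('w2',380+272/8-.44,50+321/8-.44,84); m=atz('w2',150+687/4.4-.4,40+227/4.4-.4,72); c=atz('w2',150+87/4.4-.4,40+222/4.4-.4,86)
print(n,m,c,np.linalg.norm((n-m)[:2]),np.linalg.norm((c-m)[:2]))
u=np.array([np.sin(.038),-np.cos(.038)]);print('slide',(n-m)[:2]@u,'lat',(n-m)[:2]@np.array([np.cos(.038),np.sin(.038)]))
```

```text
[ 662.79086925 -109.64029544   84.        ] [659.48625421 -16.2167802   72.        ] [654.97870519 103.52617475  86.        ] 93.48194307232778 119.82776497528195
slide 93.48161673136171 lat -0.24700985552526095
```

Emit:
{"method": "drive_tool", "body": {
  "moves": [
    {"claw":-1,"dx":1,"dy":-0.9,"dz":0,"yaw":0},
    {"claw":-1,"dx":1,"dy":-0.9,"dz":0,"yaw":0},
    {"claw":-1,"dx":1,"dy":-0.9,"dz":0,"yaw":0},
    {"claw":-1,"dx":1,"dy":-0.9,"dz":0,"yaw":0},
    {"claw":-1,"dx":0.8,"dy":-0.8,"dz":0,"yaw":0}
  ]
}}

```text
time_s: 4.0
ee_pos: [647.7, 91.4, 207.8]
ee_rot: [-179.7, 0.7, 1.9]
force: [-0.5, 0.1, -0.1]
gripper_width: 91.2
```

Emit:
{"method": "drive_tool", "body": {
  "moves": [
    {"claw":-1,"dx":0,"dy":0,"dz":0.2,"yaw":0}
  ]
}}

```text
time_s: 4.12
ee_pos: [648.0, 91.2, 203.3]
ee_rot: [-179.7, 0.7, 1.9]
force: [0.3, -0.5, -0.6]
gripper_width: 91.2
```

Emit:
{"method": "drive_tool", "body": {
  "moves": [
    {"claw":-1,"dx":0.35,"dy":-0.6,"dz":0.8,"yaw":0},
    {"claw":-1,"dx":0,"dy":0,"dz":1,"yaw":0},
    {"claw":-1,"dx":0,"dy":0,"dz":1,"yaw":0},
    {"claw":-1,"dx":0,"dy":0,"dz":1,"yaw":0},
    {"claw":-1,"dx":0,"dy":0,"dz":0.8,"yaw":0}
  ]
}}

```text
time_s: 4.75
ee_pos: [650.4, 101.7, 105.0]
ee_rot: [-179.8, 1.0, 1.8]
force: [-0.8, -0.4, -0.1]
gripper_width: 91.3
```

Emit:
{"method": "drive_tool", "body": {
  "moves": [
    {"claw":-1,"dx":0.2,"dy":-0.1,"dz":0.9,"yaw":0},
    {"claw":-1,"dx":0.1,"dy":0,"dz":0.9,"yaw":0},
    {"claw":-1,"dx":0,"dy":0,"dz":0.6,"yaw":0},
    {"claw":-1,"dx":0,"dy":0,"dz":0.1,"yaw":0}
  ]
}}

```text
time_s: 5.25
ee_pos: [654.8, 103.8, 49.8]
ee_rot: [-179.8, 1.1, 1.8]
force: [-0.3, -0.3, 0.2]
gripper_width: 91.3
```

Emit:
{"method": "drive_tool", "body": {
  "grip_force": 20,
  "moves": [
    {"claw":1,"dx":0,"dy":0,"dz":0,"yaw":0},
    {"claw":1,"dx":0,"dy":0,"dz":0,"yaw":0},
    {"claw":1,"dx":0,"dy":0,"dz":0,"yaw":0},
    {"claw":1,"dx":0,"dy":0,"dz":0,"yaw":0}
  ]
}}

```text
time_s: 5.75
ee_pos: [656.1, 104.0, 51.8]
ee_rot: [-179.8, 0.9, 1.7]
force: [-0.5, -0.1, -0.2]
gripper_width: 54.2
```

Emit:
{"method": "drive_tool", "body": {
  "moves": [
    {"claw":1,"dx":0,"dy":0,"dz":0,"yaw":0},
    {"claw":1,"dx":0,"dy":0,"dz":0,"yaw":0},
    {"claw":1,"dx":0,"dy":0,"dz":0,"yaw":0},
    {"claw":1,"dx":0,"dy":0,"dz":0,"yaw":0},
    {"claw":1,"dx":0,"dy":0,"dz":0,"yaw":0}
  ]
}}

```text
time_s: 6.38
ee_pos: [656.2, 104.3, 52.2]
ee_rot: [-179.8, 0.9, 1.8]
force: [-0.7, 1.1, -0.2]
gripper_width: 17.5
```

Emit:
{"method": "drive_tool", "body": {
  "moves": [
    {"claw":1,"dx":0,"dy":0.8,"dz":0,"yaw":0},
    {"claw":1,"dx":0,"dy":0.8,"dz":0,"yaw":0},
    {"claw":1,"dx":0,"dy":0.8,"dz":0,"yaw":0},
    {"claw":1,"dx":0,"dy":0.8,"dz":0,"yaw":0},
    {"claw":1,"dx":0,"dy":0.4,"dz":0,"yaw":0}
  ]
}}

```text
time_s: 7.0
ee_pos: [659.1, 28.8, 52.2]
ee_rot: [-179.7, 0.8, 1.7]
force: [0.5, 2.1, -0.1]
gripper_width: 17.2
```

Run:
```python
from h import *
snap('wrist','w3');s=telemetry.state();print(s['time_s'],s['ee_pos'],s['ee_rot'],s['force'])
```

```text
7.05 [659.16027195  27.76719828  52.20327783] [-179.72922264    0.76246242    1.71645598] [ 1.08924995 -2.91361558 -0.58039883]
```

View pics/w3.png

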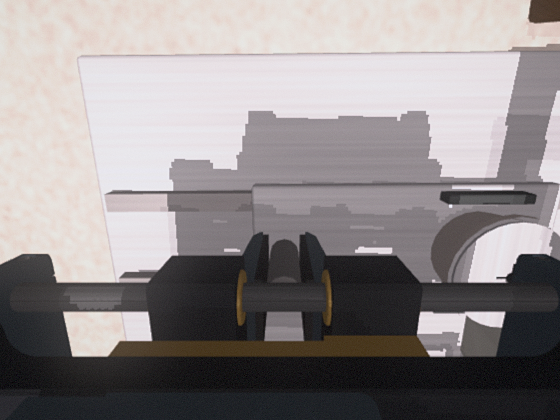

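Emit:
{"method": "drive_tool", "body": {
  "moves": [
    {"claw":1,"dx":0,"dy":0.4,"dz":0,"yaw":0},
    {"claw":1,"dx":0,"dy":0.35,"dz":0,"yaw":0},
    {"claw":1,"dx":0,"dy":0,"dz":0,"yaw":0}
  ]
}}

```text
time_s: 7.42
ee_pos: [659.8, 11.3, 52.2]
ee_rot: [-179.8, 0.7, 1.7]
force: [0.2, -1.4, 1.4]
gripper_width: 17.4
```

Run:
```python
from h import *
snap('top','t4');snap('wrist','w4');snap('side','s4');s=telemetry.state();print(s['time_s'],s['ee_pos'],s['ee_rot'],s['force'])
crop('top0',200,85,380,225,4.4,'x')
crop('t4',230,110,350,200,6,'t4c');crop('s4',190,110,310,200,6,'s4c')
```

```text
7.575 [659.76882299  11.52018462  52.19883037] [-179.78433591    0.74593354    1.75803922] [ 0.44670785 -2.37282701  1.38356476]
```

View pics/t4c.png

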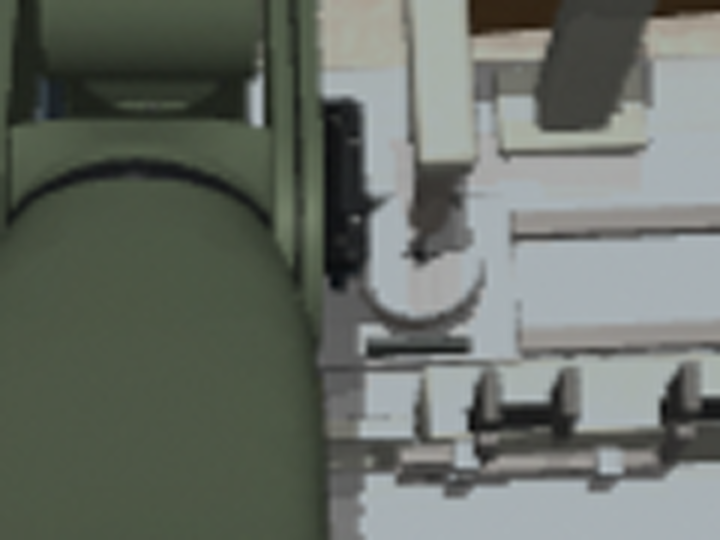

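View pics/s4c.png

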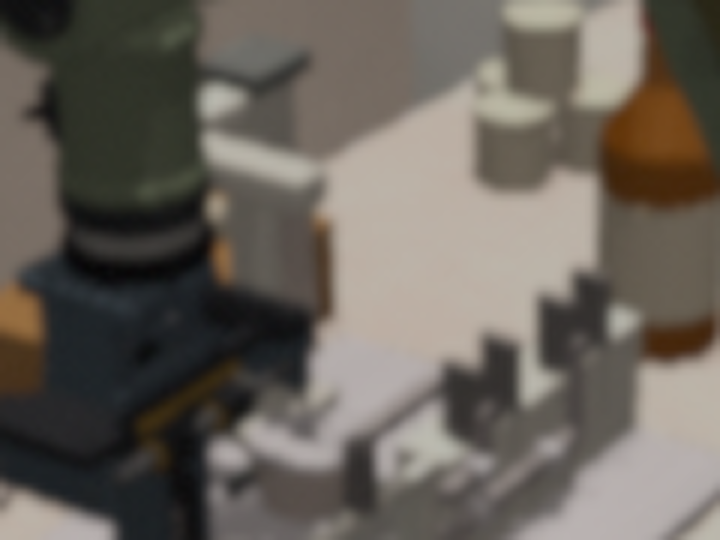

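View pics/w4.png

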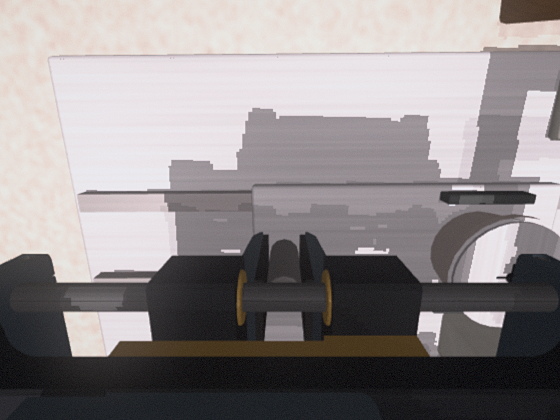

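Emit:
{"method": "drive_tool", "body": {
  "moves": [
    {"claw":1,"dx":0,"dy":0.05,"dz":0,"yaw":0},
    {"claw":1,"dx":0,"dy":0,"dz":0,"yaw":0},
    {"claw":-1,"dx":0,"dy":0,"dz":0,"yaw":0},
    {"claw":-1,"dx":0,"dy":0,"dz":0,"yaw":0},
    {"claw":-1,"dx":0,"dy":0,"dz":0,"yaw":0}
  ]
}}

```text
time_s: 8.2
ee_pos: [658.9, 11.5, 51.7]
ee_rot: [-179.7, 0.9, 1.8]
force: [0.4, 0.0, -0.6]
gripper_width: 44.7
```

Emit:
{"method": "drive_tool", "body": {
  "moves": [
    {"claw":-1,"dx":0,"dy":0,"dz":-0.7,"yaw":0},
    {"claw":-1,"dx":0,"dy":0,"dz":-1,"yaw":0},
    {"claw":-1,"dx":0,"dy":0,"dz":-1,"yaw":0},
    {"claw":-1,"dx":0,"dy":0,"dz":-1,"yaw":0},
    {"claw":-1,"dx":0,"dy":0,"dz":-1,"yaw":0}
  ]
}}

```text
time_s: 8.82
ee_pos: [660.0, 11.3, 150.7]
ee_rot: [-179.7, 0.9, 1.8]
force: [0.3, 0.4, 0.1]
gripper_width: 91.0
```

Emit:
{"method": "drive_tool", "body": {
  "moves": [
    {"claw":-1,"dx":-0.8,"dy":0,"dz":-1,"yaw":0},
    {"claw":-1,"dx":-1,"dy":0,"dz":-1,"yaw":0},
    {"claw":-1,"dx":-1,"dy":0,"dz":-0.5,"yaw":0},
    {"claw":-1,"dx":-1,"dy":0.4,"dz":0,"yaw":0},
    {"claw":-1,"dx":-1,"dy":0.4,"dz":0,"yaw":0}
  ]
}}

```text
time_s: 9.45
ee_pos: [565.7, -7.9, 211.4]
ee_rot: [-179.7, 0.2, 1.9]
force: [-0.4, -0.0, -0.3]
gripper_width: 91.4
```

Run:
```python
from h import *
snap('wrist','w5');s=telemetry.state();print(s['time_s'],s['ee_pos'],s['ee_rot'],s['force'])
```

```text
9.5 [563.07402926  -8.81007215 211.79902893] [-179.77548238    0.35097121    1.81578147] [-3.07793233 -1.17373229 -0.21828465]
```

View pics/w5.png

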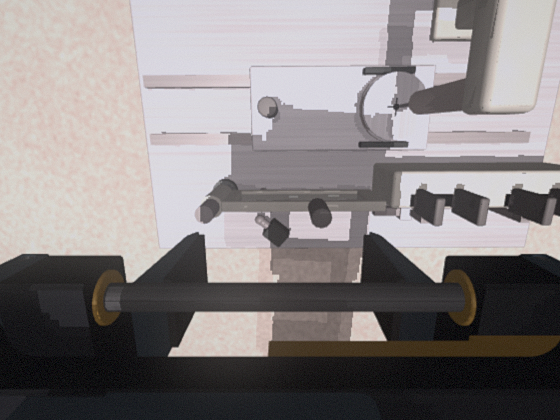

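Run:
```python
from h import *
crop('w5',350,60,450,150,7,'w5a')
P=[659.5+93.5*np.sin(.036),-16.2-93.5*np.cos(.036),72]
```

```text
(no output)
```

View pics/w5a.png

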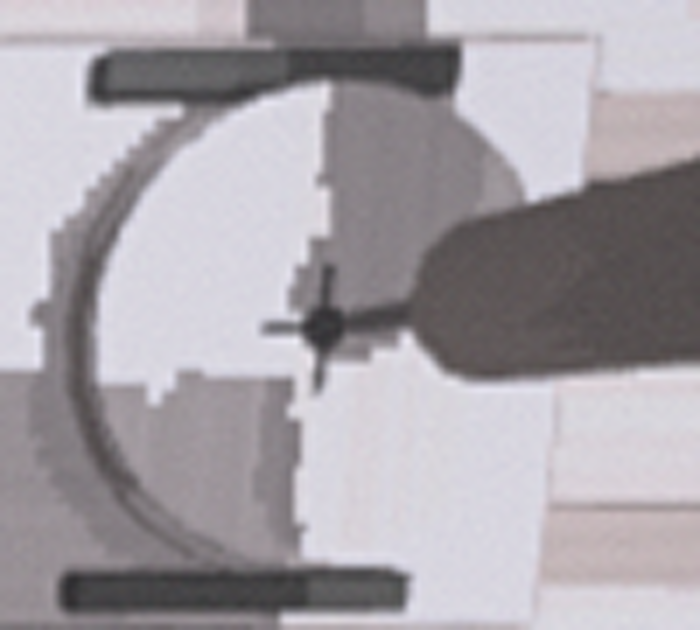

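Run:
```python
from h import *
m=atz('w5',350+322/7-.43,60+327/7-.43,72);print(m)
for off in (-3,0,3):
  p=proj('w5',[m[0],m[1]+off,84]);print(off,[(p[0]+.43-350)*7,(p[1]+.43-60)*7])
p=proj('w5',[662.8,-109.6,84]);print('w2 tip',[(p[0]+.43-350)*7,(p[1]+.43-60)*7])
```

```text
[ 663.20231255 -109.95007348   72.        ]
-3 [np.float64(376.8099999999999), np.float64(322.21000000000004)]
0 [np.float64(353.7100000000002), np.float64(321.51000000000005)]
3 [np.float64(330.6100000000001), np.float64(320.11)]
w2 tip [np.float64(350.2100000000002), np.float64(324.31000000000006)]
```

Emit:
{"method": "drive_tool", "body": {
  "moves": [
    {"claw":-1,"dx":0.1,"dy":1,"dz":0.2,"yaw":0},
    {"claw":-1,"dx":0.1,"dy":1,"dz":0.2,"yaw":0},
    {"claw":-1,"dx":0.1,"dy":1,"dz":0.4,"yaw":0},
    {"claw":-1,"dx":0.1,"dy":1,"dz":0.4,"yaw":0},
    {"claw":-1,"dx":0.1,"dy":1,"dz":0.4,"yaw":0}
  ]
}}

```text
time_s: 10.12
ee_pos: [579.2, -115.2, 178.4]
ee_rot: [-179.8, 0.1, 1.8]
force: [-0.3, -0.1, 0.2]
gripper_width: 91.1
```

Emit:
{"method": "drive_tool", "body": {
  "moves": [
    {"claw":-1,"dx":0.1,"dy":1,"dz":0,"yaw":0},
    {"claw":-1,"dx":0,"dy":0.6,"dz":0,"yaw":0},
    {"claw":-1,"dx":0,"dy":0,"dz":0,"yaw":0}
  ]
}}

```text
time_s: 10.5
ee_pos: [582.3, -151.3, 176.8]
ee_rot: [-179.8, 0.3, 1.7]
force: [-0.4, 0.5, 0.0]
gripper_width: 91.3
```

Run:
```python
from h import *
snap('wrist','w6');s=telemetry.state();print(s['time_s'],s['ee_pos'],s['ee_rot'],s['force'])
for p in [(578.6,-154.7,133),(578.6,-132.7,133),(578.6,-176.7,133)]: print(proj('w6',p))
```

```text
10.55 [ 582.27708564 -150.77404671  176.93642323] [-179.77092376    0.25394077    1.72002905] [0.0513509  0.00869965 0.34214316]
[np.float64(286.4), np.float64(240.7)]
[np.float64(256.0), np.float64(239.8)]
[np.float64(316.7), np.float64(241.5)]
```

View pics/w6.png

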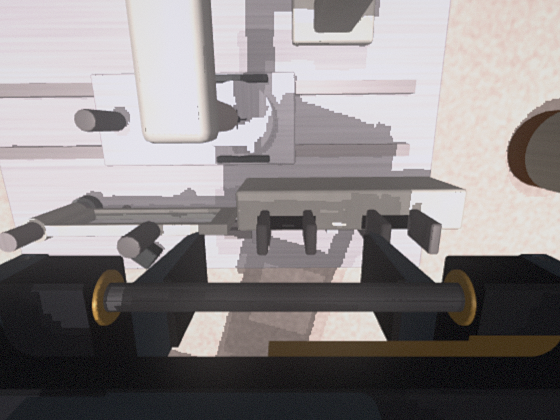

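Emit:
{"method": "drive_tool", "body": {
  "moves": [
    {"claw":-0.5,"dx":-0.15,"dy":0.2,"dz":0,"yaw":0},
    {"claw":-0.5,"dx":0,"dy":0,"dz":0.3,"yaw":0},
    {"claw":-0.5,"dx":0,"dy":0,"dz":0.7,"yaw":0},
    {"claw":-0.5,"dx":0,"dy":0,"dz":0.3,"yaw":0}
  ]
}}

```text
time_s: 11.05
ee_pos: [579.1, -153.1, 150.1]
ee_rot: [-179.8, 0.2, 1.9]
force: [-0.2, 0.0, -0.2]
gripper_width: 68.3
```

Emit:
{"method": "drive_tool", "body": {
  "moves": [
    {"claw":-0.5,"dx":0,"dy":0.1,"dz":0.8,"yaw":0},
    {"claw":-0.5,"dx":0,"dy":0,"dz":0.8,"yaw":0},
    {"claw":-0.5,"dx":0,"dy":0,"dz":0.8,"yaw":0},
    {"claw":-0.5,"dx":0,"dy":0,"dz":0.1,"yaw":0}
  ]
}}

```text
time_s: 11.55
ee_pos: [577.8, -154.5, 94.7]
ee_rot: [-179.7, 0.4, 1.9]
force: [-0.4, -0.1, -0.7]
gripper_width: 68.4
```

Emit:
{"method": "drive_tool", "body": {
  "grip_force": 25,
  "moves": [
    {"claw":1,"dx":0,"dy":0,"dz":-0.15,"yaw":0},
    {"claw":1,"dx":0,"dy":0,"dz":0,"yaw":0},
    {"claw":1,"dx":0,"dy":0,"dz":0,"yaw":0},
    {"claw":1,"dx":0,"dy":0,"dz":0,"yaw":0},
    {"claw":1,"dx":0,"dy":0,"dz":0,"yaw":0}
  ]
}}

```text
time_s: 12.18
ee_pos: [578.3, -153.1, 98.3]
ee_rot: [-179.6, 0.3, 1.9]
force: [0.6, 1.3, -3.1]
gripper_width: 24.2
```

Emit:
{"method": "drive_tool", "body": {
  "moves": [
    {"claw":1,"dx":0,"dy":0,"dz":0,"yaw":0},
    {"claw":1,"dx":0,"dy":0,"dz":0,"yaw":0},
    {"claw":1,"dx":0,"dy":0,"dz":0,"yaw":0}
  ]
}}

```text
time_s: 12.55
ee_pos: [578.3, -153.1, 98.3]
ee_rot: [-179.6, 0.3, 1.9]
force: [0.6, 2.0, -1.9]
gripper_width: 24.5
```

Emit:
{"method": "drive_tool", "body": {
  "moves": [
    {"claw":-0.5,"dx":0,"dy":0,"dz":0,"yaw":0},
    {"claw":-0.5,"dx":0,"dy":0,"dz":0,"yaw":0},
    {"claw":-0.5,"dx":0,"dy":0,"dz":0,"yaw":0},
    {"claw":-0.5,"dx":0,"dy":0,"dz":0,"yaw":0},
    {"claw":-0.5,"dx":0,"dy":0,"dz":-0.3,"yaw":0}
  ]
}}

```text
time_s: 13.18
ee_pos: [578.6, -154.8, 105.2]
ee_rot: [-179.7, 0.3, 1.9]
force: [-0.1, -0.6, 0.0]
gripper_width: 68.4
```

Emit:
{"method": "drive_tool", "body": {
  "moves": [
    {"claw":-0.5,"dx":0,"dy":0,"dz":-1,"yaw":0},
    {"claw":-0.5,"dx":0,"dy":0,"dz":-1,"yaw":0},
    {"claw":-0.5,"dx":0,"dy":0,"dz":-1,"yaw":0},
    {"claw":-0.5,"dx":0,"dy":0.3,"dz":0,"yaw":0},
    {"claw":-0.5,"dx":0,"dy":1,"dz":0,"yaw":0}
  ]
}}

```text
time_s: 13.8
ee_pos: [580.1, -181.6, 168.1]
ee_rot: [-179.8, 0.2, 2.0]
force: [-0.1, -1.4, -0.8]
gripper_width: 68.5
```

Emit:
{"method": "drive_tool", "body": {
  "moves": [
    {"claw":-0.5,"dx":0,"dy":1,"dz":0,"yaw":0},
    {"claw":-0.5,"dx":0,"dy":1,"dz":0,"yaw":0},
    {"claw":-0.5,"dx":0,"dy":0.7,"dz":0,"yaw":0},
    {"claw":-0.5,"dx":0,"dy":0,"dz":0,"yaw":0}
  ]
}}

```text
time_s: 14.3
ee_pos: [580.7, -242.5, 165.2]
ee_rot: [-179.7, 0.4, 1.8]
force: [-0.2, 1.2, -0.7]
gripper_width: 68.1
```

Run:
```python
from h import *
snap('wrist','w7');s=telemetry.state();print(s['time_s'],s['ee_pos'],s['ee_rot'],s['force'])
for p in [(581.8,-244,133),(581.8,-222,133),(581.8,-266,133),(578.5,-154,133)]: print(proj('w7',p))
```

```text
14.35 [ 580.63505193 -241.87584103  165.12586352] [-179.71419458    0.43136808    1.79766614] [ 0.51613237 -0.08559612  0.30328142]
[np.float64(283.9), np.float64(239.9)]
[np.float64(251.8), np.float64(238.9)]
[np.float64(316.0), np.float64(240.9)]
[np.float64(152.8), np.float64(240.4)]
```

View pics/w7.png

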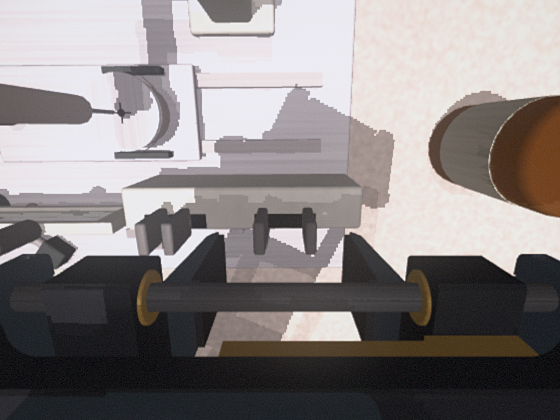

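Emit:
{"method": "drive_tool", "body": {
  "moves": [
    {"claw":-0.5,"dx":0.05,"dy":0.1,"dz":0.6,"yaw":0},
    {"claw":-0.5,"dx":0.05,"dy":0,"dz":0.8,"yaw":0},
    {"claw":-0.5,"dx":0,"dy":0,"dz":0.8,"yaw":0},
    {"claw":-0.5,"dx":0,"dy":0,"dz":0.8,"yaw":0},
    {"claw":-0.5,"dx":0,"dy":0,"dz":0,"yaw":0}
  ]
}}

```text
time_s: 14.98
ee_pos: [581.3, -241.0, 99.3]
ee_rot: [-179.6, 0.6, 1.9]
force: [-0.5, -0.8, -0.1]
gripper_width: 68.5
```

Emit:
{"method": "drive_tool", "body": {
  "moves": [
    {"claw":-0.5,"dx":0,"dy":0.15,"dz":0,"yaw":0},
    {"claw":1,"dx":0,"dy":0,"dz":0,"yaw":0},
    {"claw":1,"dx":0,"dy":0,"dz":0,"yaw":0},
    {"claw":1,"dx":0,"dy":0,"dz":0,"yaw":0},
    {"claw":1,"dx":0,"dy":0,"dz":0,"yaw":0}
  ]
}}

```text
time_s: 15.6
ee_pos: [582.3, -242.8, 100.6]
ee_rot: [-179.5, 0.5, 1.9]
force: [0.7, 2.7, -0.7]
gripper_width: 31.2
```

Emit:
{"method": "drive_tool", "body": {
  "moves": [
    {"claw":1,"dx":0,"dy":0,"dz":0,"yaw":0},
    {"claw":1,"dx":0,"dy":0,"dz":0,"yaw":0},
    {"claw":1,"dx":0,"dy":0,"dz":0,"yaw":0},
    {"claw":1,"dx":0,"dy":0,"dz":0,"yaw":0}
  ]
}}

```text
time_s: 16.1
ee_pos: [582.4, -243.0, 100.7]
ee_rot: [-179.5, 0.5, 2.0]
force: [-0.1, 2.5, -0.7]
gripper_width: 24.5
```

Emit:
{"method": "drive_tool", "body": {
  "moves": [
    {"claw":-0.5,"dx":0,"dy":0,"dz":0,"yaw":0},
    {"claw":-0.5,"dx":0,"dy":0,"dz":0,"yaw":0},
    {"claw":-0.5,"dx":0,"dy":0,"dz":0,"yaw":0},
    {"claw":-0.5,"dx":0,"dy":0,"dz":0,"yaw":0},
    {"claw":-0.5,"dx":0,"dy":0,"dz":-0.3,"yaw":0}
  ]
}}

```text
time_s: 16.73
ee_pos: [582.4, -244.7, 107.0]
ee_rot: [-179.7, 0.5, 1.9]
force: [1.2, 0.7, 0.6]
gripper_width: 68.0
```

Emit:
{"method": "drive_tool", "body": {
  "moves": [
    {"claw":-0.5,"dx":0,"dy":0,"dz":-1,"yaw":0},
    {"claw":-0.5,"dx":0,"dy":0,"dz":-1,"yaw":0},
    {"claw":-0.5,"dx":0,"dy":-0.2,"dz":-1,"yaw":0},
    {"claw":-0.5,"dx":0,"dy":-1,"dz":0,"yaw":0},
    {"claw":-0.5,"dx":0,"dy":-1,"dz":0,"yaw":0}
  ]
}}

```text
time_s: 17.35
ee_pos: [581.4, -200.0, 169.9]
ee_rot: [-179.7, 0.4, 1.8]
force: [0.7, 0.9, 0.5]
gripper_width: 68.5
```

Emit:
{"method": "drive_tool", "body": {
  "moves": [
    {"claw":-0.5,"dx":0,"dy":-1,"dz":0,"yaw":0},
    {"claw":-0.5,"dx":0,"dy":-1,"dz":0,"yaw":0},
    {"claw":-0.5,"dx":-0.1,"dy":-1,"dz":0,"yaw":0},
    {"claw":-0.5,"dx":-0.1,"dy":-1,"dz":0,"yaw":0},
    {"claw":-0.5,"dx":-0.1,"dy":-1,"dz":0,"yaw":0}
  ]
}}

```text
time_s: 17.98
ee_pos: [570.1, -91.1, 168.6]
ee_rot: [-179.6, 0.6, 1.9]
force: [0.8, 0.8, 0.4]
gripper_width: 68.3
```

Emit:
{"method": "drive_tool", "body": {
  "moves": [
    {"claw":-0.5,"dx":0,"dy":-1,"dz":0,"yaw":0},
    {"claw":-0.5,"dx":0,"dy":-1,"dz":0,"yaw":0},
    {"claw":-0.5,"dx":0,"dy":-0.1,"dz":0,"yaw":0}
  ]
}}

```text
time_s: 18.35
ee_pos: [568.4, -44.8, 169.2]
ee_rot: [-179.6, 0.6, 2.1]
force: [0.3, 1.3, 0.1]
gripper_width: 68.3
```

Run:
```python
from h import *
snap('wrist','w8');s=telemetry.state();print(s['time_s'],s['ee_pos'],s['ee_rot'],s['force'])
for p in [(570.5,-40.3,135)]: print(proj('w8',p))
```

```text
18.4 [568.50911666 -45.18636667 169.16753673] [-179.57946486    0.60913105    2.02962341] [-0.53816049  0.47473373  0.11063021]
[np.float64(275.5), np.float64(237.1)]
```

View pics/w8.png

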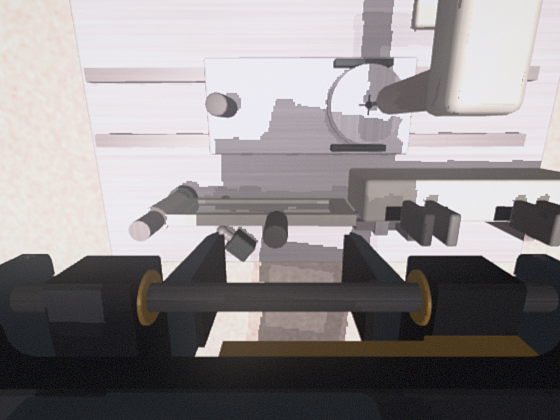

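Emit:
{"method": "drive_tool", "body": {
  "moves": [
    {"claw":-0.5,"dx":0.15,"dy":-0.23,"dz":0.6,"yaw":0},
    {"claw":-0.5,"dx":0.05,"dy":0,"dz":0.8,"yaw":0},
    {"claw":-0.5,"dx":0,"dy":0,"dz":0.8,"yaw":0},
    {"claw":-0.5,"dx":0,"dy":0,"dz":0.7,"yaw":0},
    {"claw":-0.5,"dx":0,"dy":0,"dz":0,"yaw":0}
  ]
}}

```text
time_s: 19.02
ee_pos: [571.1, -41.9, 105.1]
ee_rot: [-179.6, 0.8, 1.9]
force: [-0.4, -0.2, -0.2]
gripper_width: 68.3
```

Emit:
{"method": "drive_tool", "body": {
  "grip_force": 40,
  "moves": [
    {"claw":-0.5,"dx":0,"dy":-0.05,"dz":0.2,"yaw":0},
    {"claw":1,"dx":0,"dy":0,"dz":0,"yaw":0},
    {"claw":1,"dx":0,"dy":0,"dz":0,"yaw":0},
    {"claw":1,"dx":0,"dy":0,"dz":0,"yaw":0},
    {"claw":1,"dx":0,"dy":0,"dz":0,"yaw":0}
  ]
}}

```text
time_s: 19.65
ee_pos: [572.3, -41.1, 102.3]
ee_rot: [-179.6, 0.6, 1.9]
force: [0.3, -0.1, -0.4]
gripper_width: 31.6
```

Emit:
{"method": "drive_tool", "body": {
  "moves": [
    {"claw":1,"dx":0,"dy":0,"dz":0,"yaw":0},
    {"claw":1,"dx":0,"dy":0,"dz":0,"yaw":0},
    {"claw":1,"dx":0,"dy":0,"dz":0,"yaw":0},
    {"claw":1,"dx":0,"dy":0,"dz":0,"yaw":0}
  ]
}}

```text
time_s: 20.15
ee_pos: [572.2, -38.0, 102.4]
ee_rot: [-179.3, 0.6, 1.8]
force: [-0.2, 1.6, 0.3]
gripper_width: 17.3
```

Emit:
{"method": "drive_tool", "body": {
  "moves": [
    {"claw":1,"dx":-0.6,"dy":-0.04,"dz":0,"yaw":0},
    {"claw":1,"dx":-0.59,"dy":-0.11,"dz":0,"yaw":0},
    {"claw":1,"dx":-0.57,"dy":-0.18,"dz":0,"yaw":0}
  ]
}}

```text
time_s: 20.52
ee_pos: [541.7, -35.1, 102.4]
ee_rot: [-179.6, -0.2, 1.6]
force: [5.8, -3.6, -4.0]
gripper_width: 16.9
```

Emit:
{"method": "drive_tool", "body": {
  "moves": [
    {"claw":1,"dx":-0.57,"dy":-0.25,"dz":0,"yaw":0},
    {"claw":1,"dx":-0.54,"dy":-0.32,"dz":0,"yaw":0},
    {"claw":1,"dx":-0.5,"dy":-0.38,"dz":0,"yaw":0}
  ]
}}

```text
time_s: 20.9
ee_pos: [513.8, -24.4, 102.4]
ee_rot: [179.6, -1.0, 1.6]
force: [16.0, -18.9, -14.1]
gripper_width: 17.1
```

Emit:
{"method": "drive_tool", "body": {
  "moves": [
    {"claw":1,"dx":-0.5,"dy":-0.36,"dz":0,"yaw":0},
    {"claw":1,"dx":-0.46,"dy":-0.42,"dz":0,"yaw":0},
    {"claw":1,"dx":-0.41,"dy":-0.48,"dz":0,"yaw":0}
  ]
}}

```text
time_s: 21.28
ee_pos: [492.5, -8.2, 102.2]
ee_rot: [178.8, -2.0, 1.6]
force: [0.3, -3.6, 0.9]
gripper_width: 17.3
```

Run:
```python
from h import *
snap('wrist','w9');snap('top','t9');s=telemetry.state();print(s['time_s'],s['ee_pos'],s['ee_rot'],s['force'])
crop('t9',200,85,380,225,4.4,'t9c')
```

```text
21.375 [491.20235554  -6.89711416 102.11856466] [178.89123245  -1.8881475    1.60238135] [-2.75746943 -3.92240299  0.93611187]
```

View pics/w9.png

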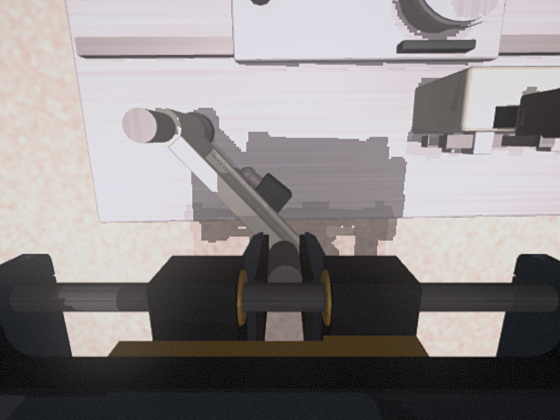

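Emit:
{"method": "drive_tool", "body": {
  "moves": [
    {"claw":1,"dx":-0.35,"dy":-0.5,"dz":0,"yaw":0},
    {"claw":1,"dx":-0.29,"dy":-0.54,"dz":0,"yaw":0},
    {"claw":1,"dx":-0.22,"dy":-0.57,"dz":0,"yaw":0}
  ]
}}

```text
time_s: 21.75
ee_pos: [471.5, 18.6, 101.9]
ee_rot: [178.3, -1.8, 1.5]
force: [-4.2, -10.5, 5.2]
gripper_width: 17.6
```

Emit:
{"method": "drive_tool", "body": {
  "moves": [
    {"claw":1,"dx":-0.2,"dy":-0.58,"dz":0,"yaw":0},
    {"claw":1,"dx":-0.12,"dy":-0.6,"dz":0,"yaw":0},
    {"claw":1,"dx":-0.06,"dy":-0.5,"dz":0,"yaw":0}
  ]
}}

```text
time_s: 22.12
ee_pos: [460.1, 47.2, 101.9]
ee_rot: [177.8, -1.5, 1.4]
force: [-2.4, -8.2, 3.8]
gripper_width: 17.4
```

Run:
```python
from h import *
snap('wrist','w10');snap('top','t10');s=telemetry.state();print(s['time_s'],s['ee_pos'],s['ee_rot'],s['force'])
```

```text
22.225 [459.9595859   47.7160156  101.84645515] [177.82873694  -1.49481498   1.46860174] [-2.52843317 -6.94549482  4.54189685]
```

View pics/w10.png

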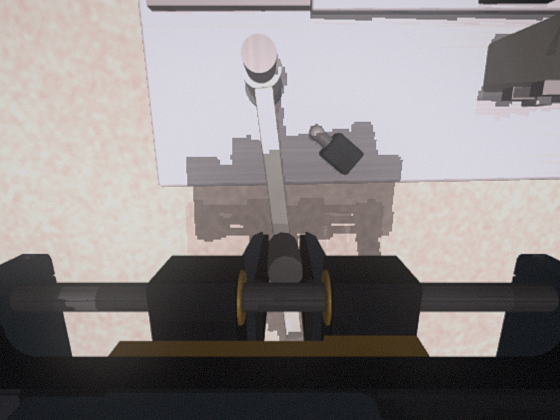

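Run:
```python
from h import *
p=atz('w10',265.5,100,95);q=atz('w10',280,225,95);print(p,q)
d=(q-p)[:2];print('angle',np.arctan2(-d[0],-d[1])+.036)
h=atz('w10',258.5,53,115);print('hinge',h)
```

```text
[549.83204702  57.33304194  95.        ] [480.00571817  48.05101639  95.        ]
angle 1.474640939604867
hinge [568.1598708   60.38475285 115.        ]
```

Emit:
{"method": "drive_tool", "body": {
  "moves": [
    {"claw":1,"dx":0,"dy":-0.15,"dz":0,"yaw":0},
    {"claw":1,"dx":0,"dy":-0.1,"dz":0,"yaw":0},
    {"claw":1,"dx":0,"dy":-0.1,"dz":0,"yaw":0}
  ]
}}

```text
time_s: 22.6
ee_pos: [459.4, 50.6, 101.9]
ee_rot: [177.5, -1.5, 1.4]
force: [-0.4, -7.8, 0.4]
gripper_width: 17.3
```

Run:
```python
from h import *
for i in range(3):
    snap('wrist','w11');s=telemetry.state();print(s['time_s'],s['ee_pos'],s['force'],s['gripper_width'],np.abs(s['qvel']).max())
p=atz('w11',265.5,100,95)
snap('top','t11');snap('side','s11');crop('t11',200,85,380,225,4.4,'t11c');crop('s11',155,110,325,255,4.6,'s11c')
```

```text
22.65 [459.41661381  50.67909516 101.90386375] [-0.13048552 -7.74554354  0.28420256] 17.341896822297652 0.4394494983975266
22.7 [459.41656876  50.65511015 101.89873443] [-0.04347682 -8.3603801   0.06568156] 17.47081448561889 0.15408331411393775
22.75 [459.40146699  50.67596862 101.89095899] [ 0.30490644 -7.91213991 -0.11856722] 17.54395754719667 0.10079537570464722
```

View pics/t11c.png

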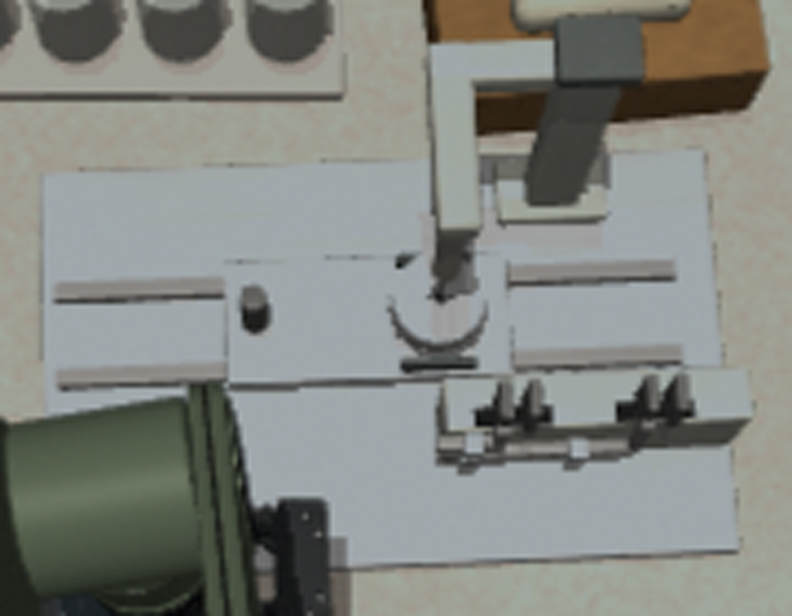

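View pics/s11c.png

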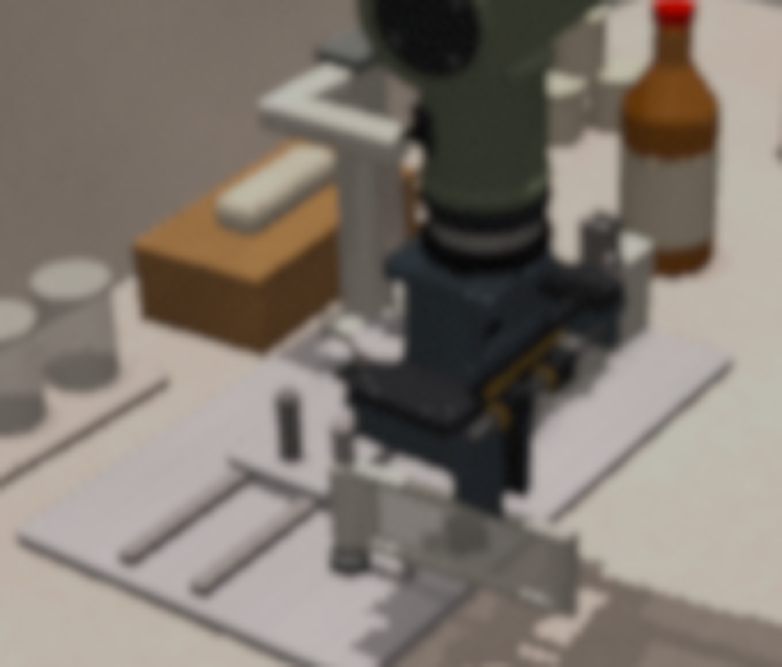

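View pics/w11.png

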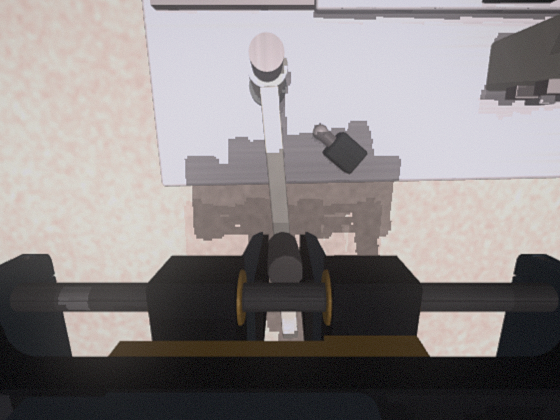

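The pictures show the gate wide, both catches in, the cross under the needle and the arm at rest, so I am handing the job in.

Run:
```python
from h import *
print(job.job_done());s=telemetry.state();print(s['time_s'],s['ee_pos'],s['force'])
```

```text
the job is handed in; nothing more can be done
None
the job is handed in; nothing more can be done
```

The job is handed in, and my last checks showed every condition I could check met; the system gave no verdict.

- **Carriage:** I slid it about 93 mm by its post. A wrist picture taken after release put the cross within about 1 mm of the needle tip. The final top picture shows it still there.
- **Catches:** I squeezed the inner one first and then the outer. The jaws read 24.5 mm on both, against 26 mm expected when fully in. The final top picture shows both in.
- **Gate:** I swung it past the detent. It measured about 1.47 rad just before a last small nudge further open.
- **Hold:** The hand is closed on the gate post with a 40 N grip setting. The arm stood still, with about 8 N of push on the tool.
- **Time and bystanders:** The clock stood at about 23 s of the 69 s allowed. The bottle looks unmoved in the final side view. I did not re-check the beaker or paper roll at the end, but the hand never went low near them.

Nothing failed. Two readings were slightly off:

- **Post position:** the gate post sat about 2–3 mm from my camera estimate.
- **Force peak:** about 28 N total on the tool in the detent, against the 6–9 N expected at the post. The wrist limit is 120 N.

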